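# Key the analyser carousel hub to its shaft

## Robot

A 6-joint arm with a two-finger parallel gripper is mounted at the origin on the work surface. World frame = base frame: x ahead of the robot, y to its left, z up, the work surface at z = 0. Lengths are in m, angles in degrees, forces in N, time in s.
With the tool pointing down it reaches from about 0.25 to 0.725 m from the base axis. Payload 9.7 kg.
Tool frame: the origin (TCP) lies midway between the tips of the shut fingers; the grasp point (between the pads) lies 19 mm behind it; z points along the fingers, y is the direction in which the jaws open and shut (so a half turn about z gives the same grasp; the last joint's range is limited). The gripper opens to 85 mm and grips with 20 to 120 N. Pads are 22 mm wide; open, the fingers measure 114 mm over their backs; the gripper's body (76 mm by 85 mm) begins 54 mm behind the grasp point. The pads swing forward as they close: fully open they stand 13 mm farther back than shut.
Start: joints at [-75.401, 4.979, 10.078, 95.1, 0, 90], TCP at [0.139, -0.532, 0.231] pointing down, gripper open.
Joint ranges: [-179.16, 179.16], [-48.56, 103.87], [-65.8, 70.77], [-126.05, 130.52], [-82.76, 87.17], [-180, 180]. Speed limits (degrees/s): [127.2, 127.2, 147.25, 180, 180, 180].

## Interface

Orientations are given as [roll, pitch, yaw] about the fixed x, y, z axes, in that order (R = Rz(yaw) Ry(pitch) Rx(roll)).
In Python, from workcell import bot, camera, recognise gives the robot as it stands. The module is installed in compiled form; this text tells all that it offers.
- The arm moves only by the tool apply_moves, never from a script. Its argument "targets" is one flat list of numbers, 7 for each row, row after row: the shift along the world's x, y, z in units of 30 mm (1.0 is 30 mm), then the turn, a rotation vector about the world's x, y, z in units of 6 degrees (1.0 is 6 degrees), then the opening, from 0 (shut) to 1 (fully open). A call has 1 to 5 rows; each row is the pose to reach, as a shift and turn from the pose commanded when the call began; what a row does not reach only later rows make up. A row lasts 1/10 s, in which the tool goes at most 50 mm and 8.59 degrees, less where a joint would pass 70% of its speed; a pose out of reach is approached as far as the arm can. A call with a gripper value outside its range is refused whole. The fingers move at their own pace and stop on an object; "newtons" is the grip in N (left out, the last holds). Time passes only in rows, so rows that repeat a pose let the fingers close. It gives the time, the measured TCP pose, the force and the opening at its end, in the units of the state.
- bot.get_obs(): the state, without advancing time (a new reading comes with each control period).
- camera(name): name is "side" or "top"; returns a dict with "img" (384x512x3 uint8, red, green, blue), "intrinsics" (3x3 intrinsics, pixels), "origin" and "rotation" of the camera in the world. Camera axes: x right, y up, looking along -z (the intrinsics and any distortion apply to the point x, -y, -z); pixel columns grow to the right and rows downward; lengths in m; the calibration is good to about 2 mm. A picture is of the moment at which its call begins. There is no depth.
- bot.job_done(): hands the job in, once; it reports no verdict.
Trained networks look in the newest picture that a camera, given by its name, has taken for a name from the list of things; names that differ only in an ending like _2 or _b are one class to them, and where a whole thing is asked for, a point or a joint stands for the part that bears it (a point fixed in the world has none). Each returns a list of dicts, best first, with "conf" (0 to 1); they miss things now and then, are a little off and sometimes report something else, mostly with a low value. They report only what shows in the picture. A call takes as long as a camera call.
- recognise(query, camera): "box" ([left, top, right, bottom] in pixels, round what is visible of it).
The state is a dict: "time": time; "q": joint angles; "qd": joint speeds; "joint_efforts": joint torques, N m; "ee_pos": TCP position; "tcp_rot": TCP orientation; "wrist_force": force on the tool from outside, world axes, zero at the start; "torque": the same for the moment, N m; "opening": finger opening in m.
Only numpy, scipy, OpenCV 4.12 (cv2) and the standard library are available. Lean on these libraries where they do the work, as an engineer would, in place of code of your own. Each camera call takes 0.05 s, during which the arm holds its last target.

## Task

Take the tapered key with the orange head out of the blue stand, start it narrow end down in the slot between the carousel's steel shaft and the brass pad of the hub, and tap or press it down until it is wedged tight, without overdriving it. Leave it standing there tight and let go; leave the worn black-headed key in the stand and do not disturb the other things on the bench.

Things in the scene. Friction and masses are not known exactly. Their poses are not given: they have to be found in the camera images.
- key: New key, 90 g: steel blade 60 mm long, 18 mm wide (its y), both faces tapering from 6 mm thick (its x) at the tip to 13.2 mm under an orange head 26 x 26 x 28 mm. Origin at the tip's centre, z up to the head (head from 60 to 88 mm). A half turn about z makes no difference. Starts hanging upright in one of the stand's holes, its head resting on the stand's top, axes as the stand's
- head_top (a point): Centre of the flat top of the orange head, 88 mm above the key's tip. Pushing down here with 16 to 20 N wedges the key properly tight; a push under 12 N can leave it loose, one beyond 23 N can overdrive it. Once tight it stays by friction when let go
- old_key: Worn key, same shape, size and origin, black head and dark blade, hanging in the other hole of the stand. To be left alone
- stand: Blue fixed block 50 (x) x 150 (y) x 75 mm tall with two holes at y = -45 and +45 mm, each 16 x 20.5 mm, in which the keys hang, head up. Origin at the centre of its underside
- hub: Fixed sample carousel: white disc 210 mm across, 30 mm high, with twelve black cups to 50 mm high; in its middle an aluminium hub block 90 (x) x 70 (y) mm, its top 100 mm above the bench. Origin on the axis, at the bench. Steel shaft 31 mm across, top 2 mm above the hub, at about the origin; on its +x side the slot, then the brass pad
- slot (a point): Nominal centre of the slot's mouth at the hub's top, 22 mm from the hub's axis along its +x; axes as the hub's. 22 mm wide (y), nominally 10.4 mm (x), tapering like the key, 70 mm deep. The key goes in upright, x along x. The shaft sits up to 1.2 mm off in x, unreported: the tip is 25 to 49 mm down when the key first binds; a stop above that is its tip on an edge. Only force shows when it is tight
- jaw: Brass pad 7 mm thick in the hub, on the slot's +x side, backed by a stiff spring (60 N/mm, relaxed at the start); slides along the hub's +x as the key wedges in. Origin as the hub's. Tightness is the sideways force between key and pad, about equal to the push on the head
- jar: Amber glass jar with a blue cap, 56 mm across, 75 mm high, loose bystander. Origin at the centre of its underside
- driver: Green-handled screwdriver lying on the bench, loose bystander. Origin near its middle, on the bench
- tipbox: Clear box with a blue lid, 82 x 112 x 57 mm, loose bystander. Origin at the centre of its underside

How it is judged (in metres and radians):
On the way, in this order (a step that is already met when the one before it is completed fails the run):
1. the orange-headed key is drawn out of the stand (height (world z) of key above 0.08 m), for 0.1 s.
2. its tip is started at least 8 mm down in the slot (z of key in the frame of slot below -0.008 m and horizontal distance between key and slot below 0.006 m), for 0.1 s.
At the end, for the whole second after the job is handed in: The orange-headed key stands upright (within 0.1 rad) in the slot, tip more than 15 mm below the mouth and within 6 mm of its centre line, at rest and released, wedged so that it still presses on the brass pad with more than 12 N; the black-headed key is still in its hole (contact force between key and jaw above 12 N and z of key in the frame of slot below -0.015 m and horizontal distance between key and slot below 0.006 m and angle between key's own z axis and vertical below 0.1 rad and linear speed of key below 0.01 m/s and distance of old_key from where it was at the start of the episode below 0.012 m); the robot touches nothing.
It fails at once if the key is overdriven: more than 28 N between key and brass pad (contact force between key and jaw above 28 N).
It fails at once if the worn key is pulled out or shoved (12 mm) (distance of old_key from where it was at the start of the episode above 0.012 m).
It fails at once if a bystander is moved more than 15 mm (distance of any of jar, driver, tipbox from where it was at the start of the episode above 0.015 m).
It also fails if it takes over 58 s, if anything falls off the work surface, if the arm or the gripper's body presses on something with over 40 N, if the wrist force passes 120 N, or if a joint passes its speed limit or range.

## Working session

There is one attempt and no reset: what is moved stays moved. The work goes in short steps, Python scripts to look and compute and a tool call to move; the robot and the scene stay as the last step left them, time stands still between calls to the robot, and variables do not carry over. Pictures are saved under pics/ and viewed, and the job is handed in when it is done.

Besides the shell and the picture viewer there is one more tool, called as name(argument=value, ...) on one line, values as JSON. apply_moves: Moves the arm, as the interface text tells. Its arguments: {"type":"object","properties":{"targets":{"type":"array"},"newtons":{"type":"number"}},"required":["targets"]}

```bash
mkdir -p pics; cat > h.py <<'E'
import numpy as np, cv2
from workcell import bot, camera, recognise
def save(n,c): cv2.imwrite(f'pics/{n}.png', c['img'][:,:,::-1])
def proj(c,P):
    P=np.atleast_2d(P); p=(P-np.array(c['origin']))@np.array(c['rotation'])
    K=np.array(c['intrinsics']); u=np.stack([p[:,0]/-p[:,2],-p[:,1]/-p[:,2],np.ones(len(p))])
    return (K@u)[:2].T
def ray(c,px,z):
    K=np.array(c['intrinsics']); d=np.linalg.inv(K)@np.array([px[0],px[1],1.]); d=np.array([d[0],-d[1],-d[2]])
    d=np.array(c['rotation'])@d; o=np.array(c['origin']); return o+d*(z-o[2])/d[2]
E
python3 - <<'E'
from h import *
o=bot.get_obs(); print(o)
for n in ['top','side']:
    c=camera(n); save(n+'0',c); print(n,{k:(np.array(v).round(4).tolist()) for k,v in c.items() if k!='img'}, c.keys())
    for q in ['key','old_key','stand','hub','jaw','jar']:
        print(q,[(np.round(r['box']).tolist(),round(r['conf'],2)) for r in recognise(q,n)[:3]])
E
```

```text
{'time': 0.0, 'q': array([-7.54026674e+01,  5.01023078e+00,  1.00326412e+01,  9.51002910e+01,
       -1.91947406e-04,  9.00000394e+01]), 'qd': array([ 0.01479359,  0.00951855, -0.15391347,  0.06647068,  0.02233256,
        0.00314839]), 'joint_efforts': array([-1.04218830e-04, -5.20390213e+01,  4.64799929e+01,  1.64374639e-02,
       -1.45422473e-05, -2.39188876e-05]), 'ee_pos': array([ 0.1385502 , -0.53200773,  0.23057519]), 'tcp_rot': array([-1.79922119e+02,  1.92000741e-04,  1.45972934e+01]), 'wrist_force': array([-0.43754989,  0.55162657, -0.02281634]), 'torque': array([0.05089135, 0.06460518, 0.00799201]), 'opening': 0.08583365758256889}
top {'intrinsics': [[465.443, 0.0, 253.9283], [0.0, 465.443, 191.0001], [0.0, 0.0, 1.0]], 'origin': [0.3533, -0.0268, 1.6012], 'rotation': [10.2855, 0.447, -90.0516]} dict_keys(['img', 'intrinsics', 'origin', 'rotation'])
key []
old_key []
stand [([187.0, 194.0, 240.0, 226.0], 0.92), ([244.0, 142.0, 263.0, 165.0], 0.69), ([138.0, 227.0, 146.0, 259.0], 0.31)]
hub [([276.0, 194.0, 336.0, 254.0], 0.95)]
jaw []
jar [([242.0, 144.0, 264.0, 164.0], 0.7), ([137.0, 229.0, 147.0, 256.0], 0.6)]
side {'intrinsics': [[360.1097, 0.0, 259.347], [0.0, 360.1097, 191.0937], [0.0, 0.0, 1.0]], 'origin': [0.2802, 0.6049, 0.8212], 'rotation': [44.9679, 1.1026, -150.9429]} dict_keys(['img', 'intrinsics', 'origin', 'rotation'])
key [([288.0, 161.0, 354.0, 216.0], 0.58), ([246.0, 248.0, 255.0, 262.0], 0.49)]
old_key [([179.0, 339.0, 268.0, 370.0], 0.69), ([251.0, 219.0, 263.0, 237.0], 0.41)]
stand [([244.0, 249.0, 257.0, 262.0], 0.67), ([241.0, 223.0, 267.0, 286.0], 0.57)]
hub [([288.0, 158.0, 351.0, 215.0], 0.85)]
jaw []
jar [([214.0, 184.0, 232.0, 210.0], 0.73)]
```

```bash
python3 - <<'E'
import cv2
a=cv2.imread('pics/top0.png');cv2.imwrite('pics/top0c.png',cv2.resize(a[120:280,120:350],None,fx=3.4,fy=3.4,interpolation=cv2.INTER_CUBIC))
a=cv2.imread('pics/side0.png');cv2.imwrite('pics/side0c.png',cv2.resize(a[140:300,190:390],None,fx=3.7,fy=3.7,interpolation=cv2.INTER_CUBIC))
E
```

```text
(no output)
```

View pics/top0.png

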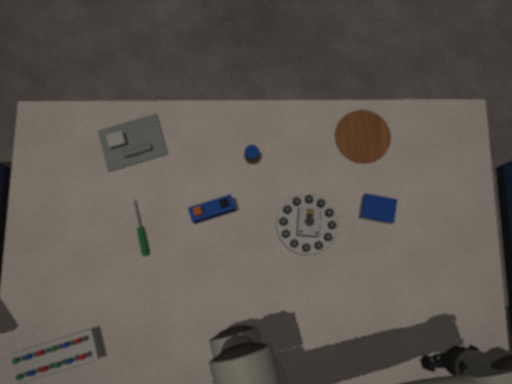

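View pics/side0.png

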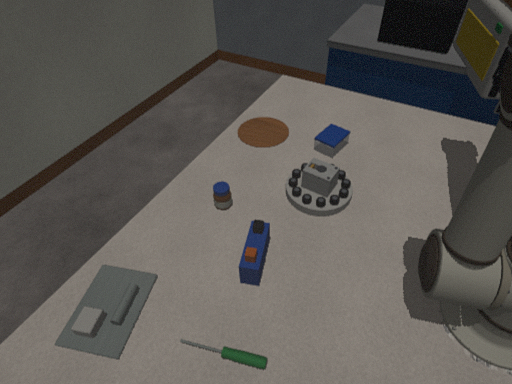

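```bash
sleep 1
```

```text
(no output)
```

View pics/top0c.png

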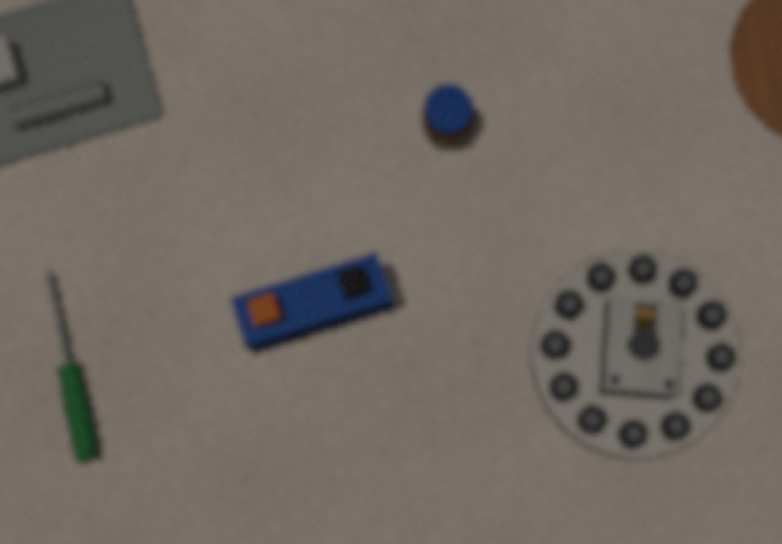

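View pics/side0c.png

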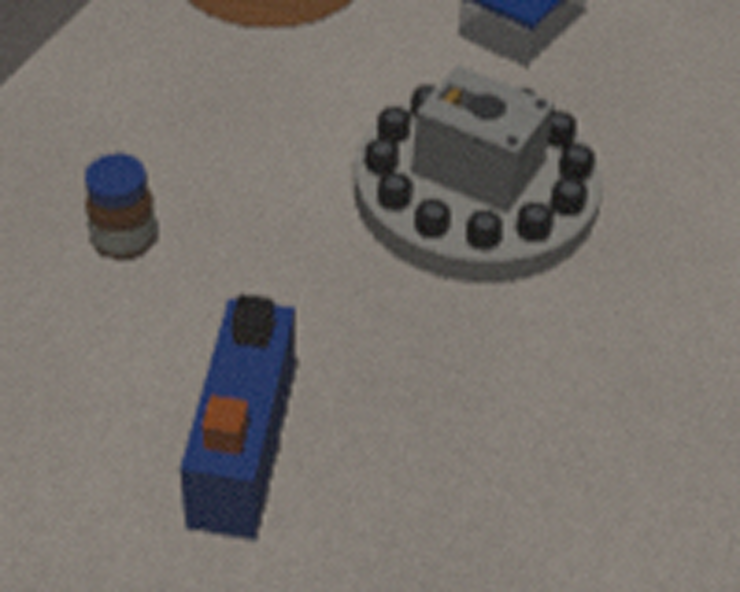

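```bash
cat >> h.py <<'E'
from scipy.spatial.transform import Rotation as R
_cam=camera
def shot(n,k=1):
    cs=[_cam(n) for _ in range(k)]; c=dict(cs[0]); c['f']=np.mean([x['img'].astype(float) for x in cs],0); c['img']=np.clip(c['f'],0,255).astype(np.uint8)
    c['rotation']=R.from_euler('xyz',c['rotation'],degrees=True).as_matrix(); return c
E
python3 - <<'E'
from h import *
for n,b in [('top',(125,175,345,265)),('side',(195,145,360,295))]:
    c=shot(n,6); save(n+'avg',c); np.save(n+'avg.npy',c['f'])
    import pickle; pickle.dump(c,open(n+'.pkl','wb'))
    print(n,c['rotation'].round(3).tolist(), proj(c,[[0,0,0],[.5,0,0]]).round(1))
c=pickle.load(open('top.pkl','rb'))
def up(c,x0,y0,x1,y1,f,n):
    cv2.imwrite(n,cv2.resize(np.clip(c['img'][y0:y1,x0:x1,::-1].astype(float)*1.6,0,255).astype(np.uint8),None,fx=f,fy=f,interpolation=cv2.INTER_CUBIC))
up(c,270,188,342,260,8,'pics/hubt.png'); up(c,180,185,245,230,10,'pics/stt.png')
c=pickle.load(open('side.pkl','rb')); up(c,280,150,360,220,8,'pics/hubs.png')
print(bot.get_obs()['time'])
E
```

```text
top [[-0.001, 0.984, -0.179], [-1.0, -0.002, -0.008], [-0.008, 0.179, 0.984]] [[249.6 386. ]
 [249.7 232.1]]
side [[-0.874, 0.332, -0.355], [-0.486, -0.625, 0.611], [-0.019, 0.707, 0.707]] [[493.9 316. ]
 [300.5 236.4]]
1.3
```

View pics/hubt.png

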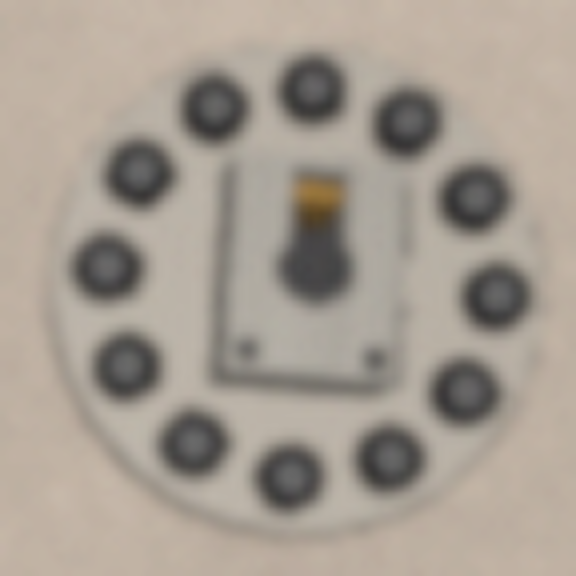

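View pics/stt.png

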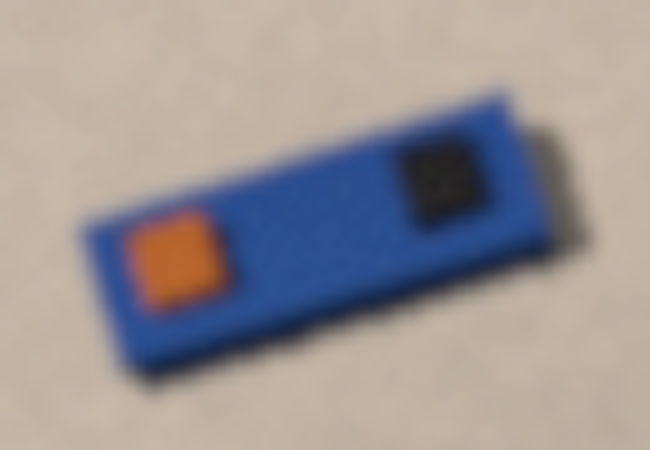

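View pics/hubs.png

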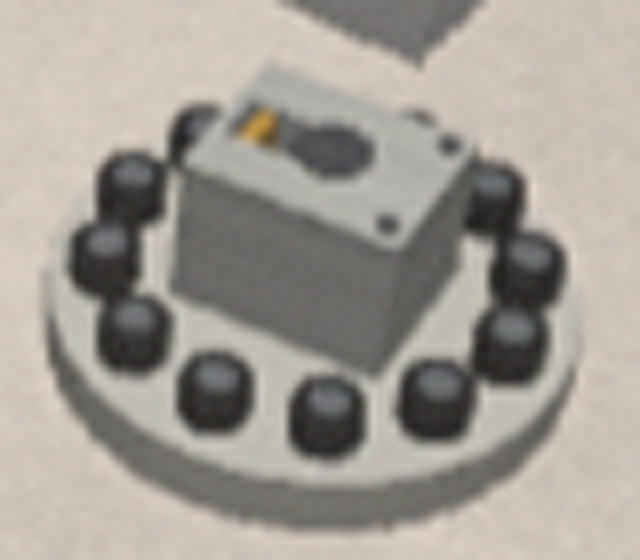

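```bash
cat > m.py <<'E'
from h import *
import pickle
t=pickle.load(open('top.pkl','rb')); s=pickle.load(open('side.pkl','rb'))
def pt(c,x0,y0,f,u,v,z): return ray(c,((u+.5)/f-.5+x0,(v+.5)/f-.5+y0),z)[:2]
T=lambda u,v,z: pt(t,270,188,8,u,v,z); S=lambda u,v,z: pt(s,280,150,8,u,v,z)
E
python3 - <<'E'
from m import *
# cups dark centroid top
g=t['f'].mean(2); roi=g[188:260,270:342]; G=cv2.resize(roi,None,fx=8,fy=8,interpolation=cv2.INTER_CUBIC)
m=(G<75).astype(np.uint8); n,l,st,ce=cv2.connectedComponentsWithStats(m)
P=[]
for i in range(1,n):
    if 1500<st[i,4]<6000 and np.hypot(*(ce[i]-[300,285]))>140: P.append(T(*ce[i],0.042))
print(len(P)); P=np.array(P)
A=np.c_[2*P,np.ones(len(P))]; x=np.linalg.lstsq(A,(P**2).sum(1),rcond=None)[0]; r=np.sqrt(x[2]+x[:2]@x[:2]); print('center',x[:2],r)
print(np.hypot(*(P-x[:2]).T).round(4), np.sort(np.degrees(np.arctan2(*(P-x[:2]).T[::-1]))).round(1))
print('T shaft',T(317,268,.102),'pad',T(320,193,.1),'scr',T(247,350,.1),T(375,360,.1))
print('S shaft',S(332,150,.102),'pad',S(258,129,.1),'scr',S(388,224,.1),S(449,145,.1))
print('S corners',S(183,155,.1),S(272,68,.1),S(403,248,.1),S(475,155,.1))
print('T corners',T(216,378,.1),T(388,385,.1),T(232,163,.1))
# heads
for nm,c in (('t',t),('s',s)):
    f=c['f']; b=(180,185,245,230) if nm=='t' else (235,215,272,292)
    sub=cv2.resize(f[b[1]:b[3],b[0]:b[2]],None,fx=8,fy=8,interpolation=cv2.INTER_CUBIC)
    o=(sub[...,0]>sub[...,2]*1.6)&(sub[...,0]>70); v,u=np.nonzero(o); print(nm,'orange',u.mean()/8+b[0],v.mean()/8+b[1],o.sum()/64,u.min()/8+b[0],u.max()/8+b[0],v.min()/8+b[1],v.max()/8+b[1])
    print(pt(c,b[0],b[1],8,u.mean(),v.mean(),.1 if nm=='t' else .095))
    cv2.imwrite(f'pics/or_{nm}.png',np.clip(sub[:,:,::-1]*1.6,0,255))
E
```

```text
12
center [ 0.52697754 -0.19374741] 0.08170544593805501
[0.0819 0.0818 0.0817 0.0816 0.0816 0.0815 0.0817 0.0816 0.0815 0.0818
 0.0818 0.0819] [-154.6 -124.6  -94.5  -64.3  -34.3   -4.5   25.6   55.5   85.6  115.6
  145.6  175.3]
T shaft [ 0.52614353 -0.19391663] pad [ 0.55696663 -0.19603232] scr [ 0.49322152 -0.16521486] [ 0.48910725 -0.2166588 ]
S shaft [ 0.52468956 -0.18775337] pad [ 0.55462652 -0.18810484] scr [ 0.49185627 -0.16147627] [ 0.48769112 -0.21303645]
S corners [ 0.57359783 -0.16131735] [ 0.56404978 -0.22379628] [ 0.48238152 -0.15203373] [ 0.47711831 -0.2122101 ]
T corners [ 0.48196299 -0.15253285] [ 0.47904035 -0.22163341] [ 0.56933908 -0.16054359]
t orange 197.77115936358894 211.07143322900365 59.90625 193.375 202.125 206.625 215.375
[0.56114153 0.16900252]
s orange 250.62254957829953 254.3961705037611 137.09375 245.0 256.625 247.0 262.0
[0.55969066 0.176522  ][ WARN:0@0.602] global loadsave.cpp:1063 imwrite_ Unsupported depth image for selected encoder is fallbacked to CV_8U.
```

View pics/or_s.png

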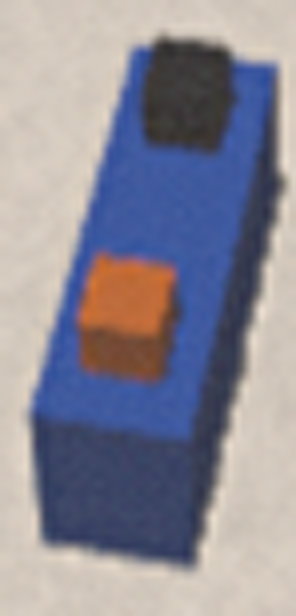

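```bash
python3 - <<'E'
from m import *
p=lambda u,v,z:pt(t,180,185,10,u,v,z)
q=lambda u,v,z:pt(s,235,215,8,u,v,z)
o=p(176,258,.103);b=p(445,178,.103); d=b-o; print('T',o,b,np.hypot(*d),np.degrees(np.arctan2(*d[::-1])))
o=q(129,295,.103);b=q(192,76,.103); d=b-o; print('S',o,b,np.hypot(*d),np.degrees(np.arctan2(*d[::-1])))
for a,c in (((85,230),(495,90)),((125,360),(550,250)),((85,230),(125,360)),((505,92),(550,250))):
    d=p(*c,.075)-p(*a,.075); print('Tedge',np.hypot(*d),np.degrees(np.arctan2(*d[::-1])))
for a,c in (((33,415),(137,45)),((195,440),(278,65)),((33,415),(195,440))):
    d=q(*c,.075)-q(*a,.075); print('Sedge',np.hypot(*d),np.degrees(np.arctan2(*d[::-1])))
E
```

```text
T [0.56165806 0.16922809] [0.58778218 0.08203146] 0.09102593411892942 -73.32177799624559
S [0.55921989 0.17431704] [0.58415785 0.09051071] 0.08743799097166793 -73.4287511553987
Tedge 0.1434218365896987 -70.94979480204917
Tedge 0.1446170015070032 -75.4517018613723
Tedge 0.04561288670080608 -161.77693928070065
Tedge 0.055296638941684274 -163.8950380009502
Sedge 0.1491987449874622 -72.29045096258285
Sedge 0.14873451153528028 -71.72079857840068
Sedge 0.05004126354599904 -161.7788299995875
```

apply_moves(targets=[4.3,7.1,0,0,0,0.4,0.7,4.3,7.1,0,0,0,0.4,0.7,4.3,7.1,0,0,0,0.4,0.7,4.3,7.1,0,0,0,0.4,0.7,4.3,7.1,0,0,0,0.4,0.7], newtons=40)

```text
time: 1.8
ee_pos: [0.2681, -0.3175, 0.2314]
tcp_rot: [180.0, -0.0, 17.0]
wrist_force: [0.4, -0.3, 0.9]
opening: 0.0598
```

apply_moves(targets=[4.3,7.1,0,0,0,0,0.7,4.3,7.1,0,0,0,0,0.7,4.3,7.1,0,0,0,0,0.7,4.3,7.1,0,0,0,0,0.7,4.3,7.1,0,0,0,0,0.7])

```text
time: 2.3
ee_pos: [0.3973, -0.1042, 0.2316]
tcp_rot: [180.0, -0.1, 17.0]
wrist_force: [2.0, -1.1, 0.8]
opening: 0.0596
```

apply_moves(targets=[4.3,7.1,0,0,0,0,0.7,4.3,7.1,0,0,0,0,0.7,4.3,7.1,0,0,0,0,0.7,4.3,7.1,0,0,0,0,0.7,4.3,7.1,0,0,0,0,0.7])

```text
time: 2.8
ee_pos: [0.5263, 0.109, 0.2314]
tcp_rot: [180.0, -0.0, 17.0]
wrist_force: [1.1, -0.3, 0.7]
opening: 0.0599
```

apply_moves(targets=[1.1,2.1,-1,0,0,0,0.7,1.1,2.1,-1.7,0,0,0,0.7,1.1,2.1,-1.7,0,0,0,0.7,1.1,2.1,-1.7,0,0,0,0.7])

```text
time: 3.2
ee_pos: [0.5581, 0.17, 0.1795]
tcp_rot: [180.0, 0.1, 17.0]
wrist_force: [1.0, -0.5, 0.1]
opening: 0.0597
```

```bash
cat > look.py <<'E'
from h import *
import sys
def go(tag,boxes,k=3,f=8):
    o=bot.get_obs(); P=np.array(o['ee_pos']); Rm=R.from_euler('xyz',o['tcp_rot'],degrees=True).as_matrix()
    print(P.round(4),np.round(o['tcp_rot'],2),np.round(o['wrist_force'],2),o['opening'])
    out={}
    for n,b in boxes.items():
        c=shot(n,k); out[n]=c
        w=proj(c,P)[0]; print(n,'tcp px',w.round(2))
        x0,y0,x1,y1=b
        cv2.imwrite(f'pics/{tag}_{n}.png',np.clip(cv2.resize(c['f'][y0:y1,x0:x1,::-1]*1.6,None,fx=f,fy=f,interpolation=cv2.INTER_CUBIC),0,255).astype(np.uint8))
    import pickle; pickle.dump((o,out),open(f'{tag}.pkl','wb'))
    return o,out
E
python3 -c "
from look import *
go('a',{'top':(160,160,255,235),'side':(210,180,300,260)})"
```

```text
[0.5581 0.17   0.1795] [1.7999e+02 1.2000e-01 1.7040e+01] [ 1.04 -0.49  0.08] 0.059712668114678284
top tcp px [193.72 208.07]
side tcp px [250.84 230.43]
```

View pics/a_top.png

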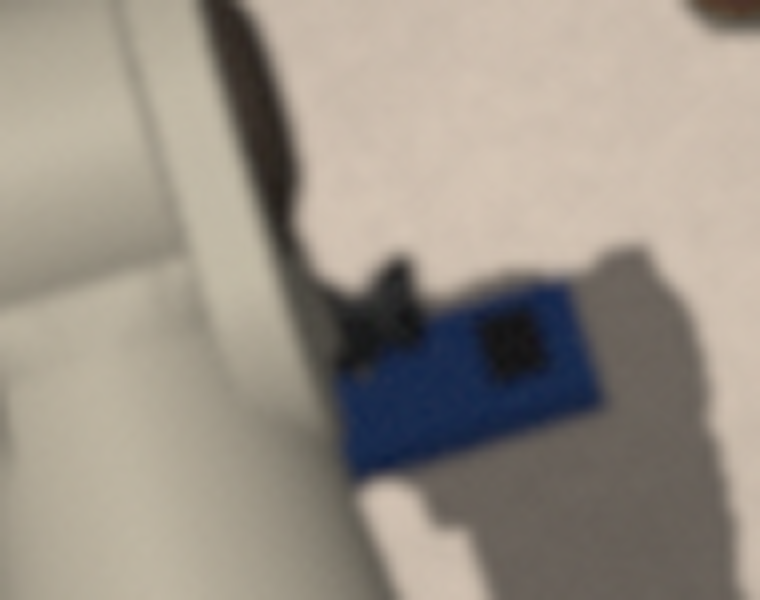

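View pics/a_side.png

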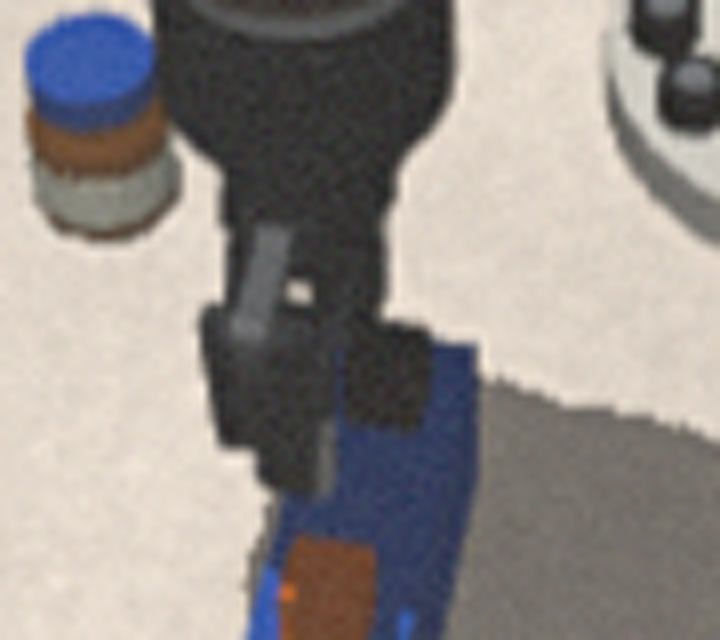

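```bash
python3 - <<'E'
import pickle
from h import *
o,out=pickle.load(open('a.pkl','rb')); P=np.array(o['ee_pos']); a=np.radians(107); d=np.array([np.cos(a),np.sin(a),0]); e=np.array([np.sin(a),-np.cos(a),0])
for s in (1,-1):
    for w in (-.011,.011):
        for h in (0,.008):
            for off in (.03,.042): 
                p=P+s*off*d+w*e+[0,0,h]; print(s,w,h,off,((proj(out['side'],p)[0]-[210,180])*8+3.5).round(0),((proj(out['top'],p)[0]-[160,160])*8+3.5).round(0))
E
```

```text
1 -0.011 0 0.03 [345. 497.] [206. 438.]
1 -0.011 0 0.042 [335. 531.] [176. 447.]
1 -0.011 0.008 0.03 [344. 479.] [203. 435.]
1 -0.011 0.008 0.042 [334. 514.] [173. 444.]
1 0.011 0 0.03 [267. 484.] [191. 384.]
1 0.011 0 0.042 [257. 519.] [161. 393.]
1 0.011 0.008 0.03 [266. 466.] [188. 381.]
1 0.011 0.008 0.042 [255. 501.] [157. 390.]
-1 -0.011 0 0.03 [390. 333.] [356. 392.]
-1 -0.011 0 0.042 [399. 302.] [386. 383.]
-1 -0.011 0.008 0.03 [390. 315.] [353. 389.]
-1 -0.011 0.008 0.042 [398. 284.] [383. 380.]
-1 0.011 0 0.03 [317. 322.] [340. 339.]
-1 0.011 0 0.042 [326. 292.] [370. 330.]
-1 0.011 0.008 0.03 [316. 304.] [338. 335.]
-1 0.011 0.008 0.042 [325. 274.] [368. 326.]
```

apply_moves(targets=[0,0,-1,0,0,0,0.6,0,0,-1.8,0,0,0,0.6,0,0,-1.8,0,0,0,0.6])

```text
time: 3.8
ee_pos: [0.5572, 0.1689, 0.1237]
tcp_rot: [-180.0, 0.2, 17.0]
wrist_force: [0.1, 0.3, -0.6]
opening: 0.051
```

```bash
python3 -c "
from look import *
go('b',{'side':(210,200,300,280)})
P=np.array([0.5581,.17,.1255])
"
```

```text
[0.5572 0.1689 0.1237] [-180.      0.24   16.95] [ 0.11  0.27 -0.57] 0.05098522090187001
side tcp px [252.25 244.99]
```

View pics/b_side.png

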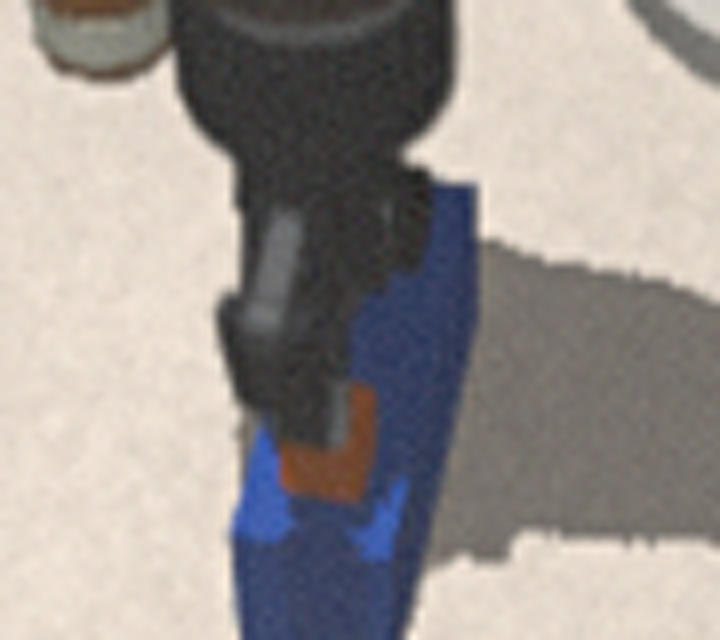

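```bash
python3 - <<'E'
import pickle
from h import *
o,out=pickle.load(open('b.pkl','rb')); P=np.array(o['ee_pos']); a=np.radians(107); d=np.array([np.cos(a),np.sin(a),0]); e=np.array([np.sin(a),-np.cos(a),0])
c=out['side']; q=lambda p:((proj(c,p)[0]-[210,200])*8+3.5).round(0)
for w in (-.011,.011):
        for h in (0,.004,.008):
            for off in (.0255,.033): 
                print(w,h,off,q(P+off*d+w*e+[0,0,h]))
for dy in (0,.004,.008):
  for dx in (-.004,0,.004): print(dx,dy,q([.5593+dx,.170+dy,.103]))
E
```

```text
-0.011 0 0.0255 [359. 439.]
-0.011 0 0.033 [353. 460.]
-0.011 0.004 0.0255 [358. 431.]
-0.011 0.004 0.033 [353. 452.]
-0.011 0.008 0.0255 [358. 423.]
-0.011 0.008 0.033 [352. 444.]
0.011 0 0.0255 [285. 427.]
0.011 0 0.033 [279. 448.]
0.011 0.004 0.0255 [285. 419.]
0.011 0.004 0.033 [279. 440.]
0.011 0.008 0.0255 [284. 411.]
0.011 0.008 0.033 [278. 432.]
-0.004 0 [347. 410.]
0 0 [336. 405.]
0.004 0 [324. 399.]
-0.004 0.004 [341. 419.]
0 0.004 [329. 414.]
0.004 0.004 [318. 409.]
-0.004 0.008 [334. 429.]
0 0.008 [323. 424.]
0.004 0.008 [311. 419.]
```

apply_moves(targets=[0,0.15,0,0,0,0,0.6,0,0.15,-0.5,0,0,0,0.6,0,0.15,-1,0,0,0,0.6,0,0.15,-1.45,0,0,0,0.6,0,0.15,-1.45,0,0,0,0.6])

```text
time: 4.45
ee_pos: [0.5577, 0.1721, 0.0795]
tcp_rot: [-179.9, 0.3, 17.2]
wrist_force: [0.2, 0.3, -0.1]
opening: 0.0514
```

```bash
python3 -c "
from look import *
go('c',{'side':(210,200,300,280)})
"
```

```text
[0.5577 0.1721 0.0795] [-179.92    0.26   17.17] [ 0.16  0.28 -0.14] 0.051442389240605756
side tcp px [252.03 256.62]
```

View pics/c_side.png

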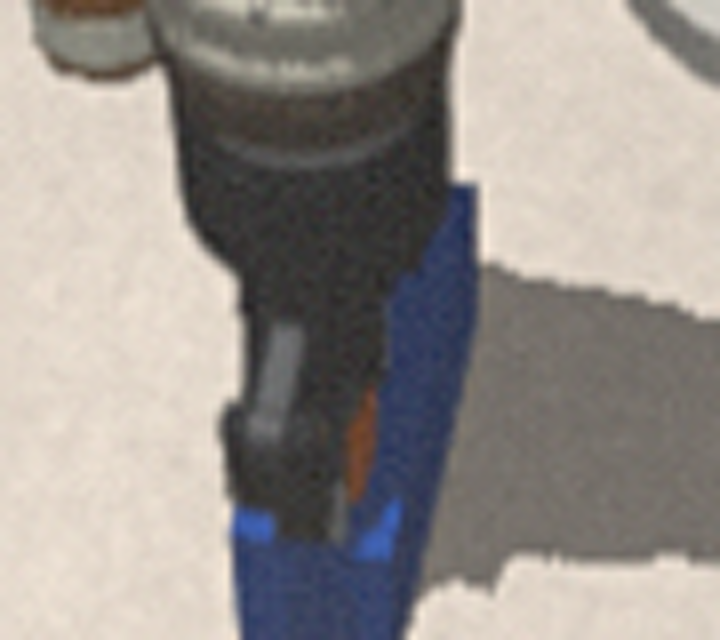

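apply_moves(targets=[0,0,0,0,0,0,0.4,0,0,0,0,0,0,0.33,0,0,0,0,0,0,0.3], newtons=20)

```text
time: 4.9
ee_pos: [0.5595, 0.1726, 0.0834]
tcp_rot: [-179.9, -0.1, 17.2]
wrist_force: [-0.3, -0.3, 1.3]
opening: 0.026
```

apply_moves(targets=[0,0,0,0,0,0,0.28,0,0,0,0,0,0,0.25,0,0,0,0,0,0,0.2])

```text
time: 5.2
ee_pos: [0.5595, 0.1726, 0.0835]
tcp_rot: [-179.9, -0.1, 17.2]
wrist_force: [-0.1, -1.8, 5.1]
opening: 0.0254
```

apply_moves(targets=[0,0,0.3,0,0,0,0.2,0,0,0.6,0,0,0,0.2,0,0,1.2,0,0,0,0.2,0,0,1.8,0,0,0,0.2,0,0,2.4,0,0,0,0.2], newtons=40)

```text
time: 5.7
ee_pos: [0.559, 0.1725, 0.1559]
tcp_rot: [-179.9, 0.0, 17.2]
wrist_force: [-1.0, -0.6, 0.1]
opening: 0.0253
```

apply_moves(targets=[0,0,0.6,0,0,0,0.2,0,0,1.2,0,0,0,0.2,0,0,1.5,0,0,0,0.2,0,0,1.5,0,0,0,0.2])

```text
time: 6.1
ee_pos: [0.5596, 0.1727, 0.2013]
tcp_rot: [-179.9, -0.1, 17.2]
wrist_force: [-0.1, 0.3, -0.3]
opening: 0.0251
```

```bash
python3 -c "
from look import *
go('d',{'side':(200,150,320,290),'top':(150,150,260,240)},f=4.2)
"
```

```text
[0.5596 0.1727 0.2013] [-1.7992e+02 -1.2000e-01  1.7170e+01] [-0.09  0.3  -0.31] 0.025074482956641712
side tcp px [249.28 224.89]
top tcp px [191.86 206.56]
```

View pics/d_side.png

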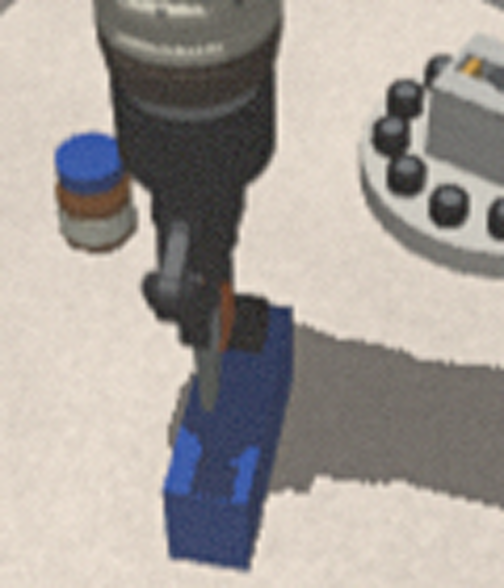

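apply_moves(targets=[0,-1,0.3,0,0,-0.5,0.2,-0.1,-2.5,0.3,0,0,-1,0.2,-0.2,-4,0.3,0,0,-1.6,0.2,-0.2,-5.5,0.3,0,0,-2.2,0.2,-0.2,-7,0.3,0,0,-2.8,0.2])

```text
time: 6.9
ee_pos: [0.5527, -0.0391, 0.2085]
tcp_rot: [-179.9, 0.0, 0.2]
wrist_force: [0.2, -0.5, -1.4]
opening: 0.0249
```

apply_moves(targets=[-0.1,-1.5,0,0,0,-0.4,0.2,-0.2,-3,0,0,0,-0.8,0.2,-0.2,-4.4,0,0,0,-0.8,0.2,-0.2,-5.1,0,0,0,-0.8,0.2,-0.2,-5.1,0,0,0,-0.8,0.2])

```text
time: 7.4
ee_pos: [0.5466, -0.1931, 0.2079]
tcp_rot: [-179.9, 0.1, -4.6]
wrist_force: [0.7, 0.4, -1.4]
opening: 0.0253
```

```bash
python3 -c "
from look import *
go('e',{'side':(270,110,360,220),'top':(250,160,350,260)},f=5.4)
"
```

```text
[ 0.5466 -0.1931  0.2079] [-1.7993e+02  6.0000e-02 -4.6300e+00] [ 0.67  0.43 -1.36] 0.025292380678238396
side tcp px [318.35 136.61]
top tcp px [312.59 210.27]
```

View pics/e_side.png

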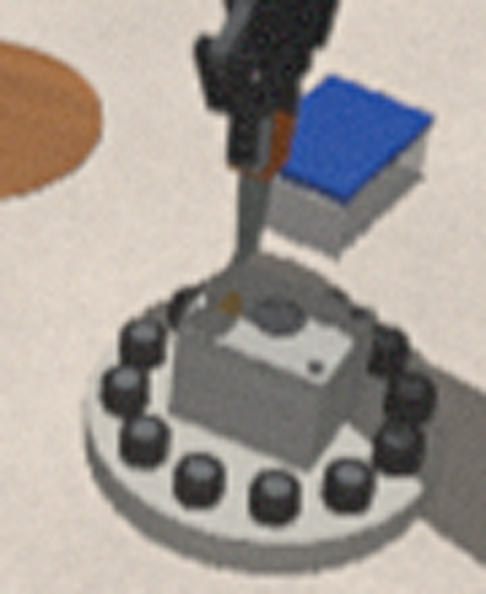

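View pics/e_top.png

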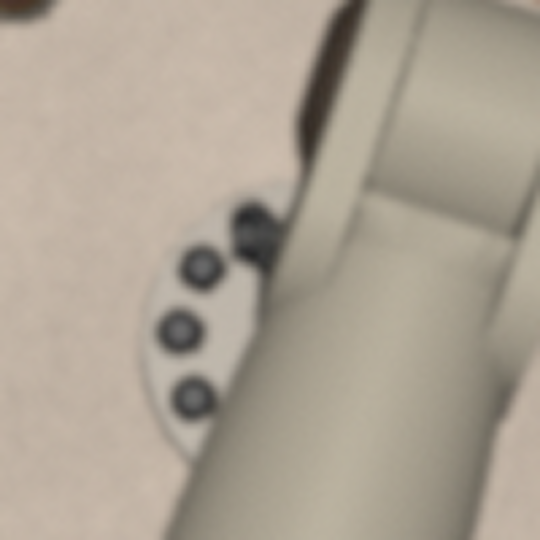

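apply_moves(targets=[0,0,-0.5,0,0,0,0.2,0,0,-1,0,0,0,0.2,0,0,-1,0,0,0,0.2])

```text
time: 8.0
ee_pos: [0.5465, -0.1893, 0.177]
tcp_rot: [-179.9, 0.2, -4.4]
wrist_force: [0.4, -0.8, -0.7]
opening: 0.0245
```

```bash
python3 -c "
from look import *
o,out=go('f',{'side':(285,135,345,185)},k=5,f=12)
c=out['side'];P=np.array(o['ee_pos']);h=np.array([.525,-.190,0]);a=np.radians(-4.5);ex=np.array([np.cos(a),np.sin(a),0]);ey=np.array([-ex[1],ex[0],0])
q=lambda p:((proj(c,p)[0]-[285,135]+.5)*12-.5).round(0)
print('tip corners',[q(P+sx*.003*ex+sy*.009*ey-[0,0,.0685]) for sx in(1,-1) for sy in (1,-1)])
print('slot corners',[q(h+x*ex+sy*.011*ey+[0,0,.1]) for x in(.0168,.0272,.0342) for sy in (1,-1)],'shaft',q(h+[0,0,.102]))
print('block',[q(h+sx*.045*ex+sy*.035*ey+[0,0,.1]) for sx in(1,-1) for sy in (1,-1)])
"
```

```text
[ 0.5465 -0.1893  0.177 ] [-1.7988e+02  1.6000e-01 -4.3600e+00] [ 0.39 -0.75 -0.69] 0.02451822326479678
side tcp px [316.82 146.07]
tip corners [array([334., 371.]), array([368., 331.]), array([356., 380.]), array([389., 340.])]
slot corners [array([359., 406.]), array([400., 358.]), array([322., 392.]), array([363., 344.]), array([298., 382.]), array([338., 334.])] shaft [441. 400.]
block [array([214., 420.]), array([344., 269.]), array([542., 553.]), array([664., 391.])]
```

View pics/f_side.png

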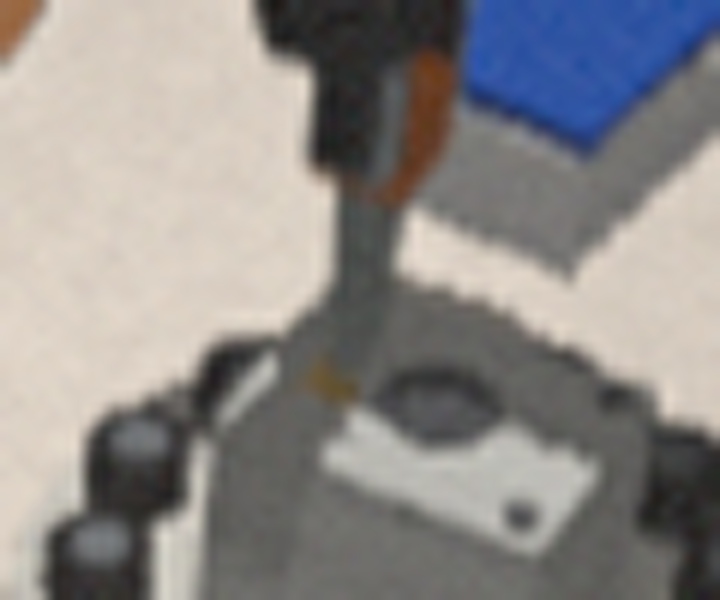

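```bash
python3 -c "
import pickle
from h import *
o,out=pickle.load(open('f.pkl','rb'));c=out['side']
o0=pickle.load(open('side.pkl','rb'))
def cr(f): 
    s=cv2.resize(f[152:174,303:329,::-1],None,fx=15,fy=15,interpolation=cv2.INTER_CUBIC); return np.clip((s-20)*3,0,255)
def cr0(f): 
    s=cv2.resize(f[152:174,303:329,::-1],None,fx=15,fy=15,interpolation=cv2.INTER_CUBIC); return np.clip((s-20)*1.5,0,255)
cv2.imwrite('pics/f2.png',np.hstack([cr(c['f']),cr0(o0['f'])]).astype(np.uint8))
P=np.array(o['ee_pos']);h=np.array([.525,-.190,0]);a=np.radians(-4.5);ex=np.array([np.cos(a),np.sin(a),0]);ey=np.array([-ex[1],ex[0],0])
q=lambda p:((proj(c,p)[0]-[303,152]+.5)*15-.5).round(0).tolist()
print('tip corners',[q(P+sx*.003*ex+sy*.009*ey-[0,0,.0685]) for sx in(1,-1) for sy in (1,-1)])
print('tip+15 corners',[q(P+sx*.0039*ex+sy*.009*ey-[0,0,.0535]) for sx in(1,-1) for sy in (1,-1)])
print('slot corners',[q(h+x*ex+sy*.011*ey+[0,0,.1]) for x in(.0168,.0272,.0342) for sy in (1,-1)],'shaft',q(h+[0,0,.102]))
"
```

```text
tip corners [[148.0, 209.0], [190.0, 159.0], [175.0, 220.0], [216.0, 170.0]]
tip+15 corners [[150.0, 150.0], [192.0, 101.0], [186.0, 164.0], [228.0, 114.0]]
slot corners [[179.0, 253.0], [230.0, 192.0], [133.0, 235.0], [184.0, 175.0], [102.0, 223.0], [153.0, 163.0]] shaft [281.0, 245.0]
```

View pics/f2.png

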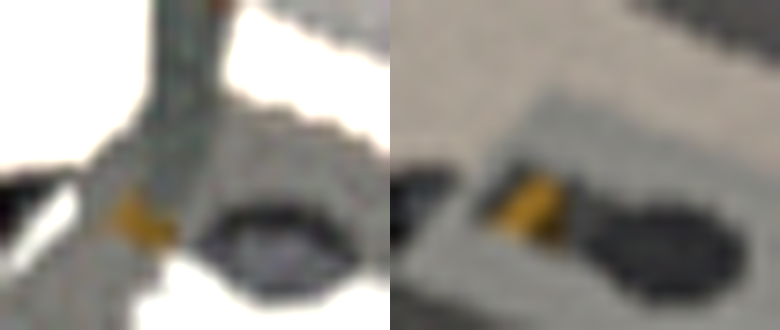

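```bash
python3 -c "
import pickle
from h import *
o,out=pickle.load(open('f.pkl','rb'));c=out['side']
o0=pickle.load(open('side.pkl','rb'))
def cr(f,g,b): 
    s=cv2.resize(f[158:172,307:325,::-1],None,fx=40,fy=40,interpolation=cv2.INTER_CUBIC); s=(s-b)*g; m=s.mean(2,keepdims=True); return np.clip(m+(s-m)*3,0,255).astype(np.uint8)
cv2.imwrite('pics/f3.png',cr(c['f'],3.,22)); cv2.imwrite('pics/f4.png',cr(o0['f'],1.8,20))
P=np.array(o['ee_pos']);h=np.array([.525,-.190,0]);a=np.radians(-4.5);ex=np.array([np.cos(a),np.sin(a),0]);ey=np.array([-ex[1],ex[0],0])
q=lambda p:((proj(c,p)[0]-[307,158]+.5)*40-.5).round(0).tolist()
print('tip corners',[q(P+sx*.003*ex+sy*.009*ey-[0,0,.0685]) for sx in(1,-1) for sy in (1,-1)])
print('tip+15 corners',[q(P+sx*.0039*ex+sy*.009*ey-[0,0,.0535]) for sx in(1,-1) for sy in (1,-1)])
print('slot corners',[q(h+x*ex+sy*.011*ey+[0,0,.1]) for x in(.0168,.0272,.0342) for sy in (1,-1)],'shaft',q(h+[0,0,.102]))
"
```

```text
tip corners [[236.0, 318.0], [347.0, 186.0], [307.0, 346.0], [418.0, 214.0]]
tip+15 corners [[242.0, 161.0], [354.0, 29.0], [336.0, 198.0], [448.0, 65.0]]
slot corners [[319.0, 436.0], [453.0, 274.0], [196.0, 387.0], [331.0, 226.0], [113.0, 355.0], [249.0, 194.0]] shaft [590.0, 413.0]
```

View pics/f3.png

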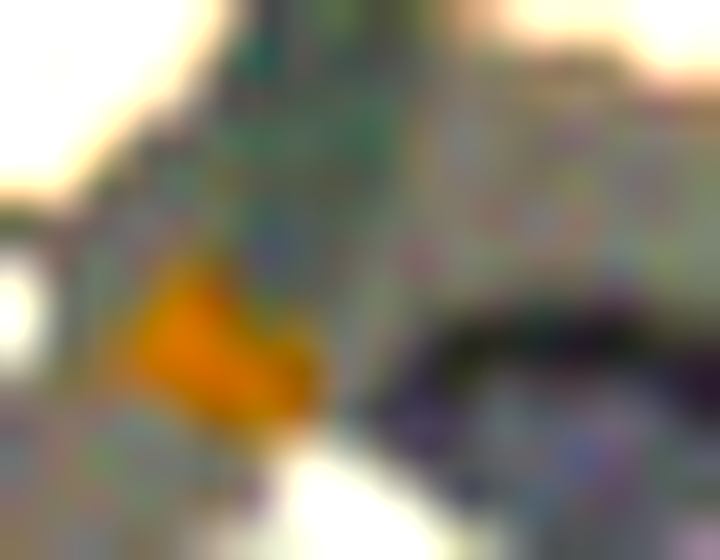

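View pics/f4.png

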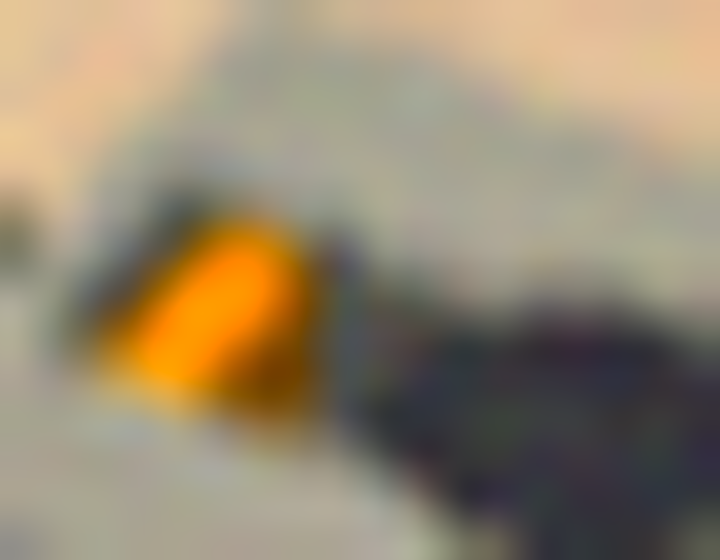

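apply_moves(targets=[0.01,-0.05,0,0,0,0,0.2,0.01,-0.05,-0.1,0,0,0,0.2,0.01,-0.05,-0.2,0,0,0,0.2,0.01,-0.05,-0.3,0,0,0,0.2,0.01,-0.05,-0.3,0,0,0,0.2])

```text
time: 8.75
ee_pos: [0.5472, -0.1919, 0.1691]
tcp_rot: [-179.9, 0.1, -4.4]
wrist_force: [0.8, -0.2, -1.9]
opening: 0.025
```

```bash
python3 -c "
from h import *
o=bot.get_obs();print(o['ee_pos'],o['tcp_rot'],o['wrist_force'])"
```

```text
[ 0.54717849 -0.19189637  0.16906375] [-1.79906848e+02  5.68792795e-02 -4.43704510e+00] [ 0.76727566 -0.24950153 -1.93803543]
```

apply_moves(targets=[0,0,-0.07,0,0,0,0.2,0,0,-0.14,0,0,0,0.2,0,0,-0.2,0,0,0,0.2,0,0,-0.2,0,0,0,0.2])

```text
time: 9.15
ee_pos: [0.5474, -0.1921, 0.1635]
tcp_rot: [-179.9, 0.0, -4.4]
wrist_force: [0.6, -1.8, -1.4]
opening: 0.0252
```

apply_moves(targets=[0,0,-0.07,0,0,0,0.2,0,0,-0.14,0,0,0,0.2,0,0,-0.2,0,0,0,0.2,0,0,-0.2,0,0,0,0.2])

```text
time: 9.55
ee_pos: [0.5474, -0.1921, 0.1575]
tcp_rot: [-179.9, 0.0, -4.4]
wrist_force: [0.1, -1.7, -2.5]
opening: 0.025
```

apply_moves(targets=[0,0,-0.07,0,0,0,0.2,0,0,-0.14,0,0,0,0.2,0,0,-0.2,0,0,0,0.2,0,0,-0.2,0,0,0,0.2])

```text
time: 9.95
ee_pos: [0.5474, -0.1921, 0.1514]
tcp_rot: [-179.9, 0.0, -4.4]
wrist_force: [0.4, -4.1, -3.1]
opening: 0.0251
```

apply_moves(targets=[0,0,-0.05,0,0,0,0.2,0,0,-0.1,0,0,0,0.2,0,0,-0.1,0,0,0,0.2])

```text
time: 10.25
ee_pos: [0.5474, -0.192, 0.1486]
tcp_rot: [-179.9, 0.0, -4.4]
wrist_force: [0.3, -3.9, -1.1]
opening: 0.025
```

apply_moves(targets=[0,-0.03,0,0,0,0,0.2,0,-0.03,-0.05,0,0,0,0.2,0,-0.03,-0.1,0,0,0,0.2,0,-0.03,-0.1,0,0,0,0.2])

```text
time: 10.65
ee_pos: [0.5473, -0.1926, 0.1454]
tcp_rot: [-179.9, 0.0, -4.4]
wrist_force: [-0.1, -0.3, -1.2]
opening: 0.0255
```

apply_moves(targets=[0,0,-0.05,0,0,0,0.2,0,0,-0.1,0,0,0,0.2,0,0,-0.1,0,0,0,0.2])

```text
time: 10.95
ee_pos: [0.5474, -0.1928, 0.1425]
tcp_rot: [-179.9, 0.0, -4.4]
wrist_force: [-0.3, 0.0, -0.5]
opening: 0.0254
```

```bash
python3 -c "
from look import *
o,out=go('g',{'side':(270,120,360,200)},k=3,f=8)"
```

```text
[ 0.5474 -0.1928  0.1425] [-1.7991e+02  2.0000e-02 -4.4300e+00] [-0.3   0.03 -0.52] 0.02544714062901244
side tcp px [315.93 154.63]
```

View pics/g_side.png

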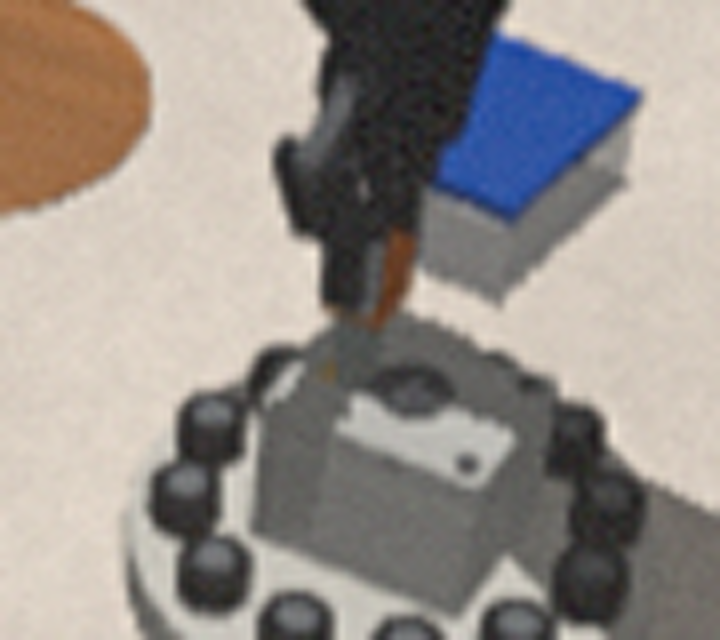

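apply_moves(targets=[0,0,-0.04,0,0,0,0.2,0,0,-0.08,0,0,0,0.2,0,0,-0.08,0,0,0,0.2])

```text
time: 11.4
ee_pos: [0.5474, -0.1928, 0.1402]
tcp_rot: [-179.9, 0.0, -4.4]
wrist_force: [0.2, -0.6, -0.8]
opening: 0.0251
```

apply_moves(targets=[0,0,-0.04,0,0,0,0.2,0,0,-0.08,0,0,0,0.2,0,0,-0.08,0,0,0,0.2])

```text
time: 11.7
ee_pos: [0.5474, -0.1928, 0.1378]
tcp_rot: [-179.9, 0.0, -4.4]
wrist_force: [-0.6, -0.4, -1.6]
opening: 0.0252
```

apply_moves(targets=[0,0,-0.03,0,0,0,0.2,0,0,-0.06,0,0,0,0.2,0,0,-0.06,0,0,0,0.2])

```text
time: 12.0
ee_pos: [0.5474, -0.1928, 0.136]
tcp_rot: [-179.9, 0.0, -4.4]
wrist_force: [-0.5, 0.0, -0.7]
opening: 0.0255
```

apply_moves(targets=[0,0,-0.03,0,0,0,0.2,0,0,-0.05,0,0,0,0.2,0,0,-0.05,0,0,0,0.2])

```text
time: 12.3
ee_pos: [0.5474, -0.1929, 0.1346]
tcp_rot: [-179.9, 0.0, -4.4]
wrist_force: [-0.0, 0.3, -1.1]
opening: 0.0254
```

apply_moves(targets=[0,0,-0.03,0,0,0,0.2,0,0,-0.05,0,0,0,0.2,0,0,-0.05,0,0,0,0.2])

```text
time: 12.6
ee_pos: [0.5473, -0.1929, 0.133]
tcp_rot: [-179.9, 0.0, -4.4]
wrist_force: [0.0, 0.7, -1.0]
opening: 0.0255
```

apply_moves(targets=[0,0,-0.03,0,0,0,0.2,0,0,-0.05,0,0,0,0.2,0,0,-0.05,0,0,0,0.2])

```text
time: 12.9
ee_pos: [0.5473, -0.1928, 0.1315]
tcp_rot: [-179.9, 0.0, -4.4]
wrist_force: [-2.2, 1.1, -1.3]
opening: 0.025
```

apply_moves(targets=[-0.01,0,-0.01,0,0,0,0.2,-0.01,0,-0.03,0,0,0,0.2,-0.01,0,-0.03,0,0,0,0.2])

```text
time: 13.2
ee_pos: [0.5472, -0.1929, 0.1307]
tcp_rot: [-179.9, -0.0, -4.4]
wrist_force: [-0.3, -0.3, -0.8]
opening: 0.0253
```

apply_moves(targets=[0,0,-0.02,0,0,0,0.2,0,0,-0.03,0,0,0,0.2,0,0,-0.03,0,0,0,0.2])

```text
time: 13.5
ee_pos: [0.5472, -0.1929, 0.1298]
tcp_rot: [-179.9, 0.0, -4.4]
wrist_force: [-0.6, -0.3, -0.5]
opening: 0.0253
```

apply_moves(targets=[0,0,-0.02,0,0,0,0.2,0,0,-0.03,0,0,0,0.2,0,0,-0.03,0,0,0,0.2])

```text
time: 13.8
ee_pos: [0.5471, -0.1929, 0.1289]
tcp_rot: [-179.9, 0.0, -4.4]
wrist_force: [-1.4, 0.2, -0.9]
opening: 0.025
```

apply_moves(targets=[0,0,-0.02,0,0,0,0.2,0,0,-0.03,0,0,0,0.2,0,0,-0.03,0,0,0,0.2])

```text
time: 14.1
ee_pos: [0.5471, -0.1929, 0.128]
tcp_rot: [-179.9, 0.0, -4.4]
wrist_force: [-1.5, 0.1, -0.8]
opening: 0.0248
```

apply_moves(targets=[-0.01,0,-0.02,0,0,0,0.2,-0.01,0,-0.03,0,0,0,0.2,-0.01,0,-0.03,0,0,0,0.2])

```text
time: 14.4
ee_pos: [0.5469, -0.1929, 0.1271]
tcp_rot: [-179.9, -0.0, -4.4]
wrist_force: [-0.2, -0.5, -0.5]
opening: 0.0253
```

apply_moves(targets=[0,0,-0.02,0,0,0,0.2,0,0,-0.03,0,0,0,0.2,0,0,-0.03,0,0,0,0.2])

```text
time: 14.7
ee_pos: [0.5469, -0.1929, 0.1262]
tcp_rot: [-179.9, -0.0, -4.4]
wrist_force: [-0.1, -0.3, -0.8]
opening: 0.0254
```

apply_moves(targets=[0,0,-0.02,0,0,0,0.2,0,0,-0.03,0,0,0,0.2,0,0,-0.03,0,0,0,0.2])

```text
time: 15.0
ee_pos: [0.5468, -0.1928, 0.1253]
tcp_rot: [-179.9, 0.0, -4.4]
wrist_force: [-1.0, -0.5, -0.7]
opening: 0.0252
```

apply_moves(targets=[-0.005,0,-0.02,0,0,0,0.2,-0.005,0,-0.03,0,0,0,0.2,-0.005,0,-0.03,0,0,0,0.2])

```text
time: 15.3
ee_pos: [0.5467, -0.1928, 0.1244]
tcp_rot: [-179.9, -0.0, -4.4]
wrist_force: [-0.9, -0.5, -1.3]
opening: 0.0254
```

apply_moves(targets=[0,0,-0.02,0,0,0,0.2,0,0,-0.03,0,0,0,0.2,0,0,-0.03,0,0,0,0.2])

```text
time: 15.6
ee_pos: [0.5467, -0.1928, 0.1235]
tcp_rot: [-179.9, 0.0, -4.4]
wrist_force: [-0.2, 0.1, -0.8]
opening: 0.0249
```

apply_moves(targets=[0,0,-0.02,0,0,0,0.2,0,0,-0.03,0,0,0,0.2,0,0,-0.03,0,0,0,0.2])

```text
time: 15.9
ee_pos: [0.5467, -0.1929, 0.1227]
tcp_rot: [-179.9, -0.0, -4.4]
wrist_force: [0.7, -0.1, -1.0]
opening: 0.0248
```

apply_moves(targets=[0,0,-0.02,0,0,0,0.2,0,0,-0.02,0,0,0,0.2])

```text
time: 16.1
ee_pos: [0.5467, -0.1929, 0.1222]
tcp_rot: [-179.9, -0.0, -4.4]
wrist_force: [-0.1, 0.6, 0.5]
opening: 0.0252
```

apply_moves(targets=[0,0,-0.02,0,0,0,0.2,0,0,-0.02,0,0,0,0.2])

```text
time: 16.3
ee_pos: [0.5467, -0.1929, 0.1218]
tcp_rot: [-179.9, -0.0, -4.4]
wrist_force: [-1.0, -0.4, 2.8]
opening: 0.0252
```

apply_moves(targets=[0,0,-0.02,0,0,0,0.2,0,0,-0.02,0,0,0,0.2])

```text
time: 16.5
ee_pos: [0.5467, -0.1929, 0.1213]
tcp_rot: [-179.9, -0.0, -4.4]
wrist_force: [-2.2, 0.4, 4.4]
opening: 0.0252
```

apply_moves(targets=[0,0,0,0,0,0,0.4,0,0,0,0,0,0,0.6,0,0,0,0,0,0,0.6])

```text
time: 16.8
ee_pos: [0.5467, -0.1928, 0.1206]
tcp_rot: [-179.9, 0.0, -4.4]
wrist_force: [-0.3, 0.2, 1.0]
opening: 0.0513
```

apply_moves(targets=[0,0,0.4,0,0,0,0.6,0,0,0.8,0,0,0,0.6,0,0,1.2,0,0,0,0.6,0,0,1.5,0,0,0,0.6,0,0,1.5,0,0,0,0.6])

```text
time: 17.3
ee_pos: [0.5474, -0.1931, 0.168]
tcp_rot: [-180.0, -0.2, -4.4]
wrist_force: [-0.1, 0.3, -0.1]
opening: 0.0511
```

apply_moves(targets=[0,0,0,0,0,0,0.2,0,0,0,0,0,0,0,0,0,0,0,0,0,0,0,0,0,0,0,0,0])

```text
time: 17.7
ee_pos: [0.5465, -0.1928, 0.1654]
tcp_rot: [-179.9, 0.0, -4.4]
wrist_force: [0.0, -0.2, 0.1]
opening: 0.0001
```

```bash
python3 -c "
from look import *
o,out=go('i',{'side':(270,120,360,200)},k=3,f=8)"
```

```text
[ 0.5465 -0.1928  0.1654] [-1.7991e+02  4.0000e-02 -4.4300e+00] [ 0.04 -0.21  0.13] 5.7516143028296356e-05
side tcp px [316.93 148.57]
```

View pics/i_side.png

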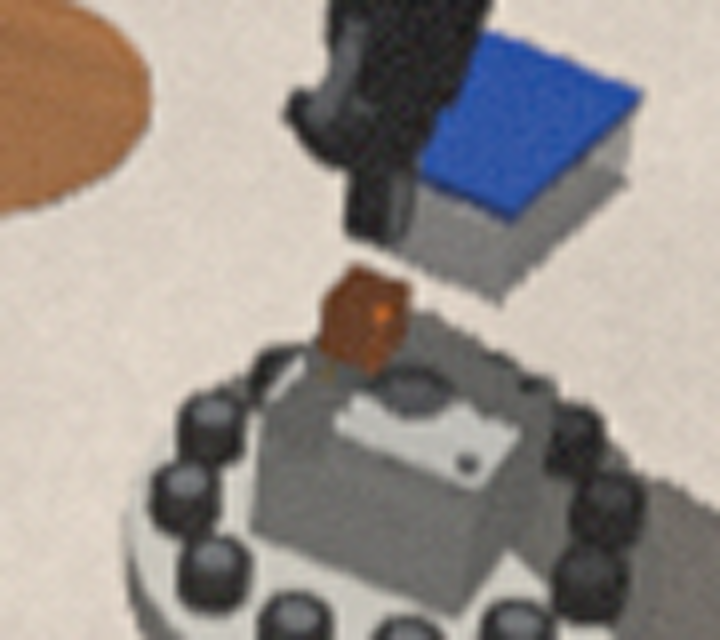

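apply_moves(targets=[0,0,-0.25,0,0,0,0,0,0,-0.5,0,0,0,0,0,0,-0.6,0,0,0,0,0,0,-0.6,0,0,0,0])

```text
time: 18.25
ee_pos: [0.5463, -0.1927, 0.1469]
tcp_rot: [-179.9, 0.1, -4.4]
wrist_force: [-0.3, -0.5, 0.6]
opening: 0.0
```

apply_moves(targets=[0,0,-0.04,0,0,0,0,0,0,-0.06,0,0,0,0,0,0,-0.06,0,0,0,0])

```text
time: 18.55
ee_pos: [0.5468, -0.1929, 0.1462]
tcp_rot: [-179.9, -0.0, -4.4]
wrist_force: [-0.4, 0.0, -0.6]
opening: -0.0001
```

apply_moves(targets=[0,0,-0.03,0,0,0,0,0,0,-0.03,0,0,0,0])

```text
time: 18.75
ee_pos: [0.5467, -0.1929, 0.1452]
tcp_rot: [-179.9, -0.0, -4.4]
wrist_force: [0.2, -0.1, -0.8]
opening: -0.0
```

apply_moves(targets=[0,0,-0.03,0,0,0,0,0,0,-0.03,0,0,0,0])

```text
time: 18.95
ee_pos: [0.5467, -0.1929, 0.1442]
tcp_rot: [-179.9, 0.0, -4.4]
wrist_force: [0.4, -0.3, 0.7]
opening: -0.0
```

apply_moves(targets=[0,0,-0.02,0,0,0,0,0,0,-0.04,0,0,0,0,0,0,-0.04,0,0,0,0])

```text
time: 19.25
ee_pos: [0.5467, -0.1928, 0.143]
tcp_rot: [-179.9, 0.0, -4.4]
wrist_force: [0.4, 0.2, 0.3]
opening: -0.0002
```

apply_moves(targets=[0,0,-0.02,0,0,0,0,0,0,-0.04,0,0,0,0,0,0,-0.04,0,0,0,0])

```text
time: 19.55
ee_pos: [0.5467, -0.1929, 0.1418]
tcp_rot: [-179.9, 0.0, -4.4]
wrist_force: [0.9, 0.0, 0.0]
opening: 0.0001
```

apply_moves(targets=[0,0,-0.02,0,0,0,0,0,0,-0.03,0,0,0,0,0,0,-0.03,0,0,0,0])

```text
time: 19.85
ee_pos: [0.5467, -0.1929, 0.141]
tcp_rot: [-179.9, -0.0, -4.4]
wrist_force: [-0.0, -0.5, -0.6]
opening: -0.0002
```

apply_moves(targets=[0,0,-0.02,0,0,0,0,0,0,-0.02,0,0,0,0])

```text
time: 20.05
ee_pos: [0.5468, -0.1929, 0.1409]
tcp_rot: [-179.9, -0.0, -4.4]
wrist_force: [-2.3, -0.5, 4.6]
opening: 0.0004
```

apply_moves(targets=[0,0,-0.02,0,0,0,0,0,0,-0.02,0,0,0,0])

```text
time: 20.25
ee_pos: [0.5468, -0.1929, 0.1406]
tcp_rot: [-179.9, -0.0, -4.4]
wrist_force: [-1.9, -0.1, 7.2]
opening: 0.0
```

apply_moves(targets=[0,0,-0.02,0,0,0,0,0,0,-0.02,0,0,0,0])

```text
time: 20.45
ee_pos: [0.5468, -0.193, 0.1402]
tcp_rot: [-180.0, -0.1, -4.4]
wrist_force: [-2.3, 0.8, 7.8]
opening: -0.0002
```

apply_moves(targets=[0,0,-0.02,0,0,0,0,0,0,-0.02,0,0,0,0])

```text
time: 20.65
ee_pos: [0.5469, -0.193, 0.1399]
tcp_rot: [-180.0, -0.1, -4.4]
wrist_force: [-2.8, -1.0, 10.0]
opening: -0.0005
```

apply_moves(targets=[0,0,-0.02,0,0,0,0,0,0,-0.02,0,0,0,0])

```text
time: 20.85
ee_pos: [0.5469, -0.1931, 0.1396]
tcp_rot: [-180.0, -0.1, -4.4]
wrist_force: [-3.4, 0.1, 11.6]
opening: -0.0
```

apply_moves(targets=[0,0,-0.02,0,0,0,0,0,0,-0.02,0,0,0,0])

```text
time: 21.05
ee_pos: [0.5469, -0.1931, 0.1393]
tcp_rot: [-180.0, -0.1, -4.4]
wrist_force: [-4.7, 0.5, 13.3]
opening: -0.0003
```

apply_moves(targets=[0,0,-0.01,0,0,0,0,0,0,-0.01,0,0,0,0])

```text
time: 21.25
ee_pos: [0.5469, -0.1931, 0.1392]
tcp_rot: [-180.0, -0.1, -4.4]
wrist_force: [-4.9, 0.1, 14.8]
opening: 0.0001
```

apply_moves(targets=[-0.01,0,0,0,0,0,0,-0.01,0,-0.01,0,0,0,0,-0.01,0,-0.01,0,0,0,0])

```text
time: 21.55
ee_pos: [0.5469, -0.1931, 0.1392]
tcp_rot: [-180.0, -0.2, -4.4]
wrist_force: [-4.1, 1.0, 14.7]
opening: 0.0001
```

apply_moves(targets=[-0.005,0,-0.01,0,0,0,0,-0.005,0,-0.02,0,0,0,0,-0.005,0,-0.02,0,0,0,0])

```text
time: 21.85
ee_pos: [0.5469, -0.1932, 0.1389]
tcp_rot: [-180.0, -0.2, -4.4]
wrist_force: [-4.1, 0.8, 16.6]
opening: 0.0004
```

apply_moves(targets=[-0.005,0,-0.01,0,0,0,0,-0.005,0,-0.02,0,0,0,0,-0.005,0,-0.02,0,0,0,0])

```text
time: 22.15
ee_pos: [0.5469, -0.1932, 0.1386]
tcp_rot: [-180.0, -0.2, -4.4]
wrist_force: [-3.4, 0.6, 18.1]
opening: 0.0001
```

apply_moves(targets=[0,0,0,0,0,0,0])

```text
time: 22.25
ee_pos: [0.5469, -0.1933, 0.1386]
tcp_rot: [-180.0, -0.2, -4.4]
wrist_force: [-3.2, 0.7, 19.3]
opening: -0.0001
```

apply_moves(targets=[0,0,0,0,0,0,0])

```text
time: 22.35
ee_pos: [0.5469, -0.1933, 0.1386]
tcp_rot: [-180.0, -0.2, -4.4]
wrist_force: [-3.1, 1.0, 18.2]
opening: -0.0003
```

apply_moves(targets=[0,0,0.06,0,0,0,0,0,0,0.15,0,0,0,0,0,0,0.3,0,0,0,0,0,0,0.6,0,0,0,0,0,0,1,0,0,0,0])

```text
time: 22.85
ee_pos: [0.5459, -0.1928, 0.1658]
tcp_rot: [-179.9, 0.1, -4.4]
wrist_force: [-0.0, -0.1, 0.2]
opening: 0.0
```

apply_moves(targets=[0,0,1,0,0,0,0,0,0,2,0,0,0,0,0,0,2.5,0,0,0,0,0,0,2.5,0,0,0,0])

```text
time: 23.25
ee_pos: [0.547, -0.1932, 0.2439]
tcp_rot: [-180.0, -0.3, -4.4]
wrist_force: [0.1, -0.6, 0.7]
opening: 0.0004
```

```bash
python3 -c "
from look import *
o,out=go('j',{'side':(280,130,350,190)},k=4,f=10)
c=out['side'];h=np.array([.525,-.190,0]);a=np.radians(-4.5);ex=np.array([np.cos(a),np.sin(a),0]);ey=np.array([-ex[1],ex[0],0])
q=lambda p:((proj(c,p)[0]-[280,130]+.5)*10-.5).round(0).tolist()
k=np.array([.5468,-.1928,0])
print([q(k+sx*.013*ex+sy*.013*ey+[0,0,z]) for z in (.1388,.1108) for sx,sy in((1,1),(1,-1),(-1,-1),(-1,1))])
c=shot('side'); save('full_end',c)
"
```

```text
[ 0.547  -0.1932  0.2439] [-179.99   -0.26   -4.43] [ 0.14 -0.63  0.7 ] 0.00043019897790738356
side tcp px [319.5  125.91]
[[305.0, 270.0], [346.0, 223.0], [424.0, 252.0], [384.0, 300.0], [297.0, 342.0], [337.0, 295.0], [414.0, 324.0], [375.0, 372.0]]
```

View pics/j_side.png

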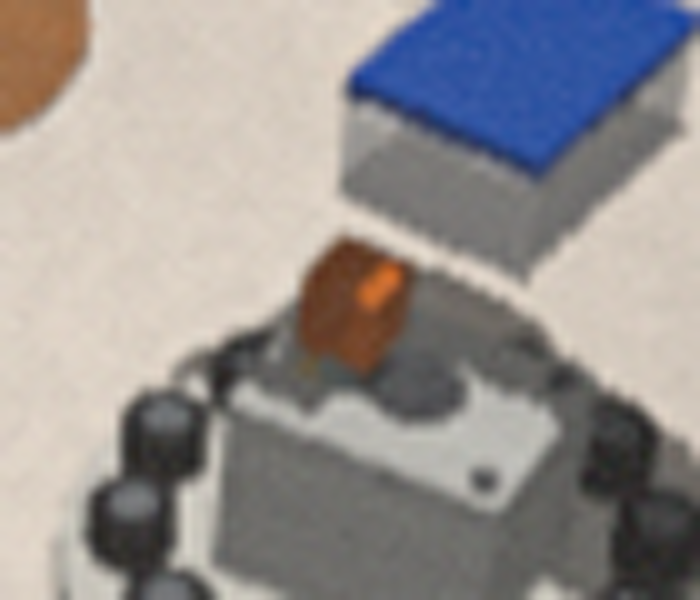

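View pics/full_end.png

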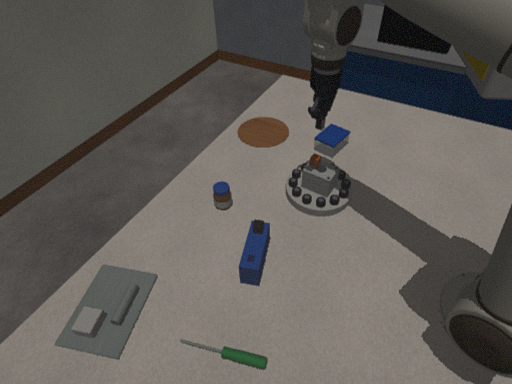

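apply_moves(targets=[-4.3,-5,0.5,0,0,0,0,-4.3,-5,0.5,0,0,0,0,-4.3,-5,0.5,0,0,0,0,-4.3,-5,0.5,0,0,0,0,-4.3,-5,0.5,0,0,0,0])

```text
time: 24.0
ee_pos: [0.4137, -0.3462, 0.2553]
tcp_rot: [-180.0, 0.1, -4.7]
wrist_force: [-0.2, 1.3, 0.1]
opening: -0.0001
```

apply_moves(targets=[-4.3,-5,0,0,0,0,0,-4.3,-5,0,0,0,0,0,-4.3,-5,0,0,0,0,0,-4.3,-5,0,0,0,0,0,-4.3,-5,0,0,0,0,0])

```text
time: 24.5
ee_pos: [0.2849, -0.4957, 0.2539]
tcp_rot: [-179.9, 0.1, -4.7]
wrist_force: [0.2, 1.1, 0.2]
opening: 0.0002
```

```bash
python3 -c "
from look import *
o,out=go('k',{'side':(290,140,340,180),'top':(285,195,335,235)},k=5,f=14)
h=np.array([.525,-.190,0]);a=np.radians(-4.5);ex=np.array([np.cos(a),np.sin(a),0]);ey=np.array([-ex[1],ex[0],0])
k=np.array([.5468,-.1928,0])
for n,b in (('side',[290,140]),('top',[285,195])):
    q=lambda p:((proj(out[n],p)[0]-b+.5)*14-.5)
    img=cv2.imread(f'pics/k_{n}.png'); 
    for z in (.1388,.1108):
        pts=np.array([q(k+sx*.013*ex+sy*.013*ey+[0,0,z]) for sx,sy in((1,1),(1,-1),(-1,-1),(-1,1))])
        cv2.polylines(img,[pts.round().astype(np.int32)],True,(255,0,255),1)
    pts=np.array([q(h+sx*.045*ex+sy*.035*ey+[0,0,.1]) for sx,sy in((1,1),(1,-1),(-1,-1),(-1,1))])
    cv2.polylines(img,[pts.round().astype(np.int32)],True,(0,255,0),1)
    cv2.imwrite(f'pics/k2_{n}.png',img)
"
```

```text
[ 0.2849 -0.4957  0.2539] [-1.7986e+02  1.1000e-01 -4.7000e+00] [0.22 1.06 0.19] 0.00023368628648046206
side tcp px [440.57  94.49]
top tcp px [424.28 300.01]
```

View pics/k2_side.png

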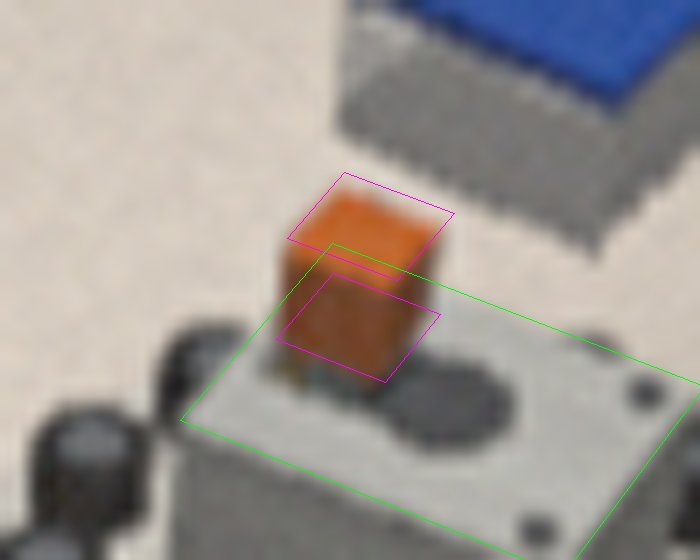

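View pics/k2_top.png

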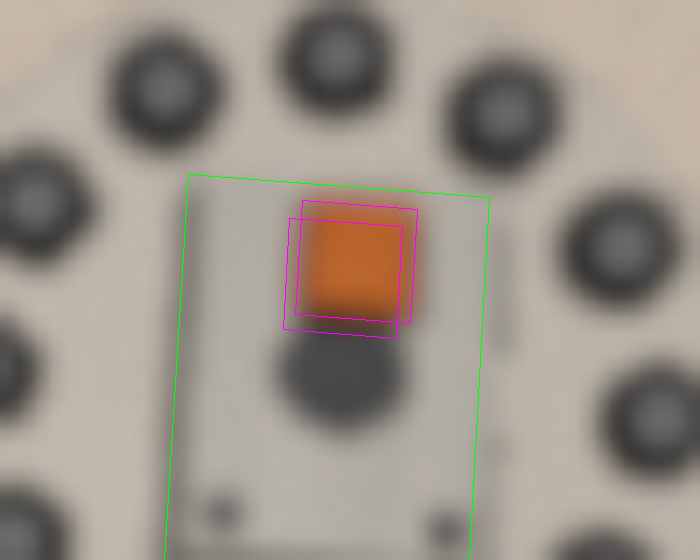

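```bash
python3 -c "
from h import *
print(bot.job_done()); print(bot.get_obs()['time'])"
```

```text
the job is handed in; nothing more can be done
None
the job is handed in; nothing more can be done
```

The orange-headed key is in the slot and wedged. I handed the job in with the arm clear and stationary; at the last look, about 25 s of the 58 s had been used.

- **Pick and start:** I drew the key out of the stand, turned it to the hub's axes and lowered it. It met only small side forces, which I relieved with sub-millimetre shifts, and it began to bind about 47 mm down.
- **Wedging:** I let go, closed the fingers and pressed on the head top in small steps. The wrist force held at 18.1 to 19.3 N, and I then lifted straight off.

**Last checks:**
- **Position:** after the arm had moved away, both cameras showed the key standing upright beside the shaft, its tip about 49 mm below the mouth by the finger position.
- **Other things on the bench:** in the last full picture, the black-headed key was in its hole and the jar, screwdriver and tip box looked unmoved.

**Disagreements and gaps:**
- The two cameras' raw positions differed by 4 to 8 mm in y, so I used the gripper's own readings to reconcile them.
- The head's top edge showed about 1 pixel (2 to 3 mm) off the predicted outline in the side view; its lower edges matched.
- About 3 to 5 N of sideways force was on the tool during the final press.
- The force on the brass pad can't be measured directly, so I'm judging tightness from the press force alone.

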